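# Bolt the stain remover into its lock-up stall

### The arm

A 6-joint arm with a two-finger parallel gripper is mounted at the origin on the work surface. World frame = base frame: x ahead of the robot, y to its left, z up, the work surface at z = 0. Lengths are in m, angles in degrees, forces in N, time in s.
With the tool pointing down it reaches from about 0.25 to 0.725 m from the base axis. Payload 9.7 kg.
Tool frame: the origin (TCP) lies midway between the tips of the shut fingers; the grasp point (between the pads) lies 19 mm behind it; z points along the fingers, y is the line along which they close (so a half turn about z gives the same grasp; the last joint's range is limited). The gripper opens to 85 mm and grips with 20 to 120 N. Pads are 22 mm wide; open, the fingers measure 114 mm over their backs; the gripper's body (76 mm by 85 mm) begins 54 mm behind the grasp point. The pads swing forward as they close: fully open they stand 13 mm farther back than shut.
Start: joints at [-75.86, 4.979, 10.078, 95.1, 0, 90], TCP at [0.134, -0.533, 0.231] pointing down, gripper open.
Joint ranges: [-179.16, 179.16], [-48.56, 103.87], [-65.8, 70.77], [-126.05, 130.52], [-82.76, 87.17], [-180, 180]. Speed limits (degrees/s): [127.2, 127.2, 147.25, 180, 180, 180].

### API

Orientations are given as [roll, pitch, yaw] about the fixed x, y, z axes, in that order (R = Rz(yaw) Ry(pitch) Rx(roll)).
In Python, from workcell import readout, imaging, bot, spotter gives the robot as it stands.
- The arm moves only by the shell command python3 -m jog 'ROWS' [FORCE]. ROWS is JSON, a list of rows, each an object with "rotation": the turn, a rotation vector about the world's x, y, z in degrees, a list of three; "translation": the shift along the world's x, y, z in mm, a list of three; "grip": the finger opening in mm, from 0 to 85.4. In form: [{"rotation": [wx, wy, wz], "translation": [dx, dy, dz], "grip": grip}, ...]. A call has 1 to 20 rows; each row is the pose to reach, as a shift and turn from the pose commanded when the call began; what a row does not reach only later rows make up. A row lasts 1/10 s, in which the tool goes at most 50 mm and 8.59 degrees, less where a joint would pass 70% of its speed; a pose out of reach is approached as far as the arm can. A call with a gripper value outside its range is refused whole. The fingers move at their own pace and stop on an object; FORCE is the grip in N (left out, the last holds). Time passes only in rows, so rows that repeat a pose let the fingers close. It gives the time, the measured TCP pose, the force, the opening and the grip force at its end, in the units of the state.
- readout.get_obs(): the state, without advancing time (a new reading comes with each control period).
- imaging.camera(name): name is "side" or "top" or "wrist"; returns (picture, depth): 384x512x3 uint8, red, green, blue; 384x512 float32, m along the optical axis (not along the pixel's ray), 0 where there is no reading.
- imaging.camera_info(name): a dict with "vertical_fov" (degrees; the focal length in pixels is half the picture's height over the tangent of half this angle, whatever the lens; pixels are square), "cx", "cy" (the principal point, pixels), "extrinsics" (4x4, takes a point from camera to world coordinates); the wrist camera has in their place "tool_from_camera" (4x4, takes a point from camera to tool coordinates, whose origin is the TCP and whose axes are the flange's). Camera axes: x right, y down, z forward; pixel columns grow to the right and rows downward; lengths in m; the calibration is good to about 2 mm. A picture is of the moment at which its call begins: read the wrist's pose just before it. camera_info takes no time and is no camera call.
- bot.job_done(): hands the job in; it is judged then, once.
Trained networks look in the newest picture that a camera, given by its name, has taken for a name from the list of things; names that differ only in an ending like _2 or _b are one class to them, and where a whole thing is asked for, a point or a joint stands for the part that bears it (a point fixed in the world has none). Each returns a list of dicts, best first, with "confidence" (0 to 1); they miss things now and then, are a little off and sometimes report something else, mostly with a low value. They report only what shows in the picture. A call takes as long as a camera call.
- spotter.spot_in(camera, target): "box" ([centre column, centre row, width, height] in pixels, round what is visible of it).
- spotter.mark_of(camera, target): "uv" ([column, row] in pixels: a listed point, or the origin of a listed thing).
The state is a dict: "time": time; "q": joint angles; "qd": joint speeds; "joint_efforts": joint torques, N m; "ee_pos": TCP position; "tcp_rot": TCP orientation; "wrist_force": force on the tool from outside, world axes, zero at the start; "torque": the same for the moment, N m; "opening": finger opening in m; "grasp_force": force on a finger pad.
Only numpy, scipy, OpenCV 4.12 (cv2) and the standard library are available. Lean on these libraries where they do the work, as an engineer would, in place of code of your own. Each camera call takes 0.05 s, during which the arm holds its last target. There are 200 camera calls.

### The job

Take the red bottle out of the crate of laundry products and stand it upright in the bay of the plywood lock-up stall, setting it down rather than dropping it. Only then slide the stall's bolt across in front of it, fully home into its keeper, and leave it so. Leave the other three products standing where they are in the crate.

Things in the scene. Friction and masses are not known exactly. Their poses are not given: they have to be found in the camera images.
- red_bottle: Loose round bottle, red, white paper band, white cap, 165 mm tall, 0.3 to 0.52 kg. Origin at the centre of its underside, z up its axis. Body 64 mm across up to 105 mm, cone shoulder to 125 mm, then a straight round cap 34 mm across from 125 to 165 mm: grip it there from above. Starts upright in one quarter of the crate.
- red_cap (a point): Point on the red bottle's axis 150 mm above its underside, 15 mm below the top of its cap; axes as the bottle's.
- blue_bottle: Bystander: blue bottle, white cap, 155 mm tall, 68 mm across (cap 34 mm). Origin under its centre.
- white_bottle: Bystander: white bottle with green band and green cap, 160 mm tall, 66 mm across (cap 32 mm). Origin under its centre.
- yellow_jar: Bystander: yellow jar with black lid, 120 mm tall, 72 mm across (lid 52 mm). Origin under its centre.
- crate: Fixed open grey plastic crate, 230 x 230 mm, 70 mm high, walls and floor 6 mm thick; stands left or right of the stall. Origin under its centre, x and y along its sides. The four products stand in its four quarters, about 52 mm from its centre along x and along y (within 7 mm), so neighbours are about 104 mm apart.
- stall: Fixed plywood stall; base board x -75 to 50, y -170 to 150 mm, 10 mm thick. Origin on the counter, z up, y along the bolt's travel towards the keeper; the open mouth faces -x. Bay at the +y end: inside y 33 to 117, back wall at x = 40, open above and to -x, 8 mm walls with tops 80 mm up. The bolt runs along y across the mouth at x = -55, 60 mm up.
- bay (a point): Where the red bottle's underside centre belongs: in the bay's floor, at stall (0, 75, 10) mm, 10 mm above the counter; axes as the stall's. The bottle has about 10 mm of play to either side and 8 mm to the back; standing here it clears the bolt by about 16 mm.
- bolt_knob (a point): Middle of the bolt's upright round black knob, 109 mm above the counter: 20 mm across, from 86 to 132 mm up, on a 10 mm stem. Moves with the bolt; axes as the stall's; slide it along +y to lock. Stall y = -125 mm when drawn, -5 mm when home. Nothing near its path is higher than 80 mm but the bottle in the bay.
- keeper (a point): Mouth of the keeper, the steel staple past the bay's far (+y) wall, at stall (-55, 126, 60) mm; axes as the stall's.
- bolt (a joint): Travel of the bolt (dark steel rod 14 mm thick, 185 mm long, leading end 145.5 mm ahead of the knob) in m: 0 fully drawn, 0.12 fully home in the keeper (hard stop). Starts between 0 and 0.035, about 2.5 N of friction, stays where it is left.

How it is judged:
By the outcome, as a careful person would: the job done as asked, in the order asked, and still so for the second after the job is handed in, with the robot touching nothing.
It also fails if it takes over 51 s, if anything falls off the work surface, if the arm or the gripper's body presses on something with over 40 N, if the wrist force passes 120 N, or if a joint passes its speed limit or range.

## Working session

There is one attempt and no reset: what is moved stays moved. The work goes in short steps, Python scripts to look and compute and a shell command to move; the robot and the scene stay as the last step left them, time stands still between calls to the robot, and variables do not carry over. Pictures are saved under pics/ and viewed, at most 10 in all, crops included, and the job is handed in when it is done.

```bash
mkdir -p pics; cat > h.py <<'E'
import numpy as np, cv2
from workcell import readout, imaging, bot, spotter
from scipy.spatial.transform import Rotation as R
def shot(c,save=None):
    o=readout.get_obs(); p,d=imaging.camera(c); i=imaging.camera_info(c)
    if 'extrinsics' in i: T=np.array(i['extrinsics'])
    else:
        W=np.eye(4); W[:3,:3]=R.from_euler('xyz',o['tcp_rot'],degrees=True).as_matrix(); W[:3,3]=o['ee_pos']; T=W@np.array(i['tool_from_camera'])
    f=p.shape[0]/2/np.tan(np.radians(i['vertical_fov'])/2)
    if save: cv2.imwrite('pics/'+save,p[:,:,::-1])
    return p,d,(f,i['cx'],i['cy'],T)
def ray(uv,K):
    f,cx,cy,T=K; v=T[:3,:3]@np.array([(uv[0]-cx)/f,(uv[1]-cy)/f,1.]); return T[:3,3],v
def atz(uv,K,z):
    o,v=ray(uv,K); return o+v*(z-o[2])/v[2]
def proj(P,K):
    f,cx,cy,T=K; c=np.linalg.inv(T)@np.append(P,1); return np.array([cx+f*c[0]/c[2],cy+f*c[1]/c[2]])
def cloud(d,K):
    f,cx,cy,T=K; v,u=np.mgrid[:d.shape[0],:d.shape[1]]
    c=np.stack([(u-cx)/f*d,(v-cy)/f*d,d],-1); return c@T[:3,:3].T+T[:3,3]
E
python3 - <<'E'
from h import *
np.set_printoptions(precision=4,suppress=True)
print(readout.get_obs())
Z=dict(red_cap=.156,blue_bottle=0.006,white_bottle=0.006,yellow_jar=0.006,crate=0,stall=0,bay=.01,bolt_knob=.109,keeper=.06)
for c in ['top','side']:
    p,d,K=shot(c,c+'0.png'); print(c,K[0],K[3]); 
    for n,z in Z.items():
        for m in spotter.mark_of(c,n)[:2]: print(n,np.round(m['uv'],1),round(m['confidence'],2),atz(m['uv'],K,z))
im=np.vstack([cv2.imread('pics/top0.png'),cv2.imread('pics/side0.png')])
cv2.imwrite('pics/both.png',cv2.resize(im,(400,600)))
E
```

```text
{'time': 0.0, 'q': array([-75.8591,   5.0105,  10.0333,  95.1002,   0.0002,  90.0007]), 'qd': array([-0.0166,  0.0044, -0.0223, -0.036 , -0.017 ,  0.0647]), 'joint_efforts': array([ -0.0025, -52.039 ,  46.48  ,   0.0163,   0.    ,  -0.    ]), 'ee_pos': array([ 0.1343, -0.5331,  0.2306]), 'tcp_rot': array([-179.9226,   -0.0002,   14.1402]), 'wrist_force': array([-0.315 , -0.3524,  0.269 ]), 'torque': array([ 0.0082,  0.0096, -0.0274]), 'grasp_force': 0.0, 'opening': 0.08571566015634662}
top 357.43638081779864 [[ 0.0089 -0.9997  0.024   0.4976]
 [-0.9996 -0.0083  0.0255 -0.0323]
 [-0.0253 -0.0242 -0.9994  0.9671]
 [ 0.      0.      0.      1.    ]]
red_cap [366.5 205.1] 0.96 [ 0.4781 -0.2778  0.156 ]
blue_bottle [346.  163.8] 0.67 [ 0.5844 -0.2687  0.006 ]
white_bottle [312.  207.9] 0.58 [ 0.4656 -0.1787  0.006 ]
yellow_jar [307.1 167.3] 0.73 [ 0.5743 -0.1651  0.006 ]
crate [327.1 184.2] 0.69 [ 0.5295 -0.2198  0.    ]
crate [364.9 201.3] 0.2 [ 0.4845 -0.3208  0.    ]
stall [169.2 172.5] 0.97 [0.5579 0.2084 0.    ]
bay [141.7 169.5] 0.68 [0.5649 0.2808 0.01  ]
bay [365.3 201.9] 0.32 [ 0
[... 163 characters left out ...]
  0.188   0.3849]
 [-0.2433 -0.6264  0.7405 -0.6575]
 [ 0.0035 -0.764  -0.6452  0.7084]
 [ 0.      0.      0.      1.    ]]
blue_bottle [301.3 312.1] 0.89 [ 0.5838 -0.2731  0.006 ]
blue_bottle [255.6 324.6] 0.33 [ 0.4779 -0.2774  0.006 ]
white_bottle [242.1 288.6] 0.91 [ 0.4687 -0.1814  0.006 ]
white_bottle [244.8 185.7] 0.68 [0.5582 0.194  0.006 ]
yellow_jar [278.7 277.1] 0.78 [ 0.562  -0.1709  0.006 ]
crate [270.3 299.1] 0.58 [ 0.5269 -0.221   0.    ]
stall [244.1 186.2] 0.75 [0.5569 0.1993 0.    ]
bay [238.1 167.8] 0.57 [0.5559 0.2891 0.01  ]
bolt_knob [226.5 180.5] 0.54 [0.4882 0.1039 0.109 ]
keeper [214.1 152.4] 0.57 [0.4833 0.3262 0.06  ]
keeper [229.  180.2] 0.5 [0.5043 0.1657 0.06  ]
```

View pics/top0.png

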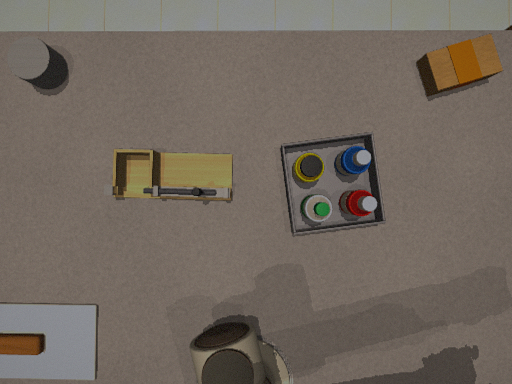

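View pics/side0.png

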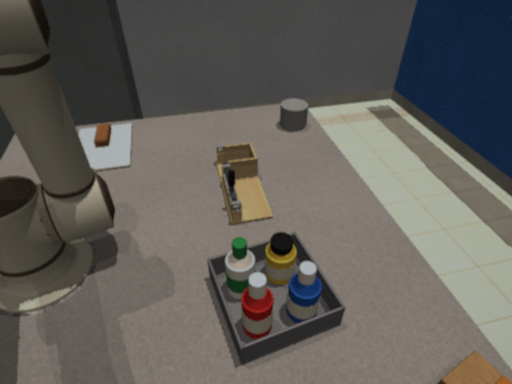

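The top view shows the red cap at about (368,204), the bay at (134,172), the knob near (197,190) and the keeper near (117,190). The side view agrees: red is in the near-left quarter of the crate, at (257,310). Next I refine these with depth.

```bash
python3 - <<'E'
from h import *
np.set_printoptions(precision=4,suppress=True)
print(readout.get_obs()['time'])
p,d,K=shot('top'); P=cloud(d,K); x,y,z=P[...,0],P[...,1],P[...,2]
def box(m,n): 
    q=P[m]; r=cv2.minAreaRect((q[:,:2]*1000).astype(np.float32)); print(n,m.sum(),'mean',q.mean(0),'rect',r, 'z',np.percentile(q[:,2],[5,50,95]))
reg=(abs(x-.55)<.12)&(abs(y-.21)<.2)&(d>0)
box(reg&(z>.006)&(z<.014),'board'); box(reg&(z>.074)&(z<.084),'walltops'); box(reg&(z>.1),'knob'); 
cap=(abs(x-.478)<.04)&(abs(y+.278)<.04)&(z>.15); box(cap,'redcap')
box((abs(x-.53)<.14)&(abs(y+.22)<.14)&(abs(z-.069)<.006),'crate')
p,d,K=shot('side'); P=cloud(d,K); x,y,z=P[...,0],P[...,1],P[...,2]
reg=(abs(x-.55)<.12)&(abs(y-.21)<.2)&(d>0)
box(reg&(z>.074)&(z<.084),'walltops'); box(reg&(z>.09),'knob'); 
cap=(abs(x-.478)<.04)&(abs(y+.278)<.04)&(z>.166);box(cap,'redcap')
for c in ['blue_bottle','white_bottle','yellow_jar']: pass
E
```

```text
1.0
board 3610 mean [0.5563 0.1806 0.0103] rect ((551.8572387695312, 218.68841552734375), (369.1014404296875, 138.0758056640625), 85.87958526611328) z [0.0076 0.0103 0.013 ]
walltops 501 mean [0.5623 0.2717 0.0787] rect ((553.188232421875, 198.47723388671875), (311.5797424316406, 115.84066772460938), 89.07662200927734) z [0.0744 0.0793 0.0825]
knob 70 mean [0.5058 0.1114 0.1281] rect ((505.5961608886719, 112.5073471069336), (16.721839904785156, 17.808225631713867), 2.4390015602111816) z [0.1051 0.1318 0.1341]
redcap 216 mean [ 0.4833 -0.277   0.1693] rect ((482.70050048828125, -278.6087341308594), (31.72242546081543, 32.1668701171875), 0.5038067102432251) z [0.156  0.1709 0.1738]
crate 1081 mean [ 0.5316 -0.2246  0.0693] rect ((531.0968627929688, -221.43896484375), (230.59939575195312, 230.95669555664062), 8.155848503112793) z [0.0644 0.0697 0.0727]
walltops 203 mean [0.5631 0.2627 0.0778] rect ((550.0814208984375, 194.66546630859375), (310.84027099609375, 112.29222106933594), 88.68971252441406) z [0.0746 0.0779 0.0806]
knob 102 mean [0.5017 0.107  0.1149] rect ((502.2330627441406, 109.3388442993164), (20.266023635864258, 17.308900833129883), 57.26256561279297) z [0.0925 0.1156 0.1318]
redcap 230 mean [ 0.4792 -0.2822  0.1704] rect ((478.96197509765625, -280.58740234375), (32.75046157836914, 31.533655166625977), 75.0530776977539) z [0.1679 0.1706 0.1722]
```

```bash
python3 -m jog '[{"rotation":[0,0,0],"translation":[40,28,20],"grip":85},{"rotation":[0,0,0],"translation":[80,58,35],"grip":85},{"rotation":[0,0,0],"translation":[120,88,50],"grip":85},{"rotation":[0,0,0],"translation":[160,117,65],"grip":85},{"rotation":[0,0,0],"translation":[200,147,80],"grip":85},{"rotation":[0,0,0],"translation":[240,176,80],"grip":85},{"rotation":[0,0,0],"translation":[280,206,80],"grip":85},{"rotation":[0,0,0],"translation":[320,235,80],"grip":85},{"rotation":[0,0,0],"translation":[346,254,80],"grip":85},{"rotation":[0,0,0],"translation":[346,254,80],"grip":85},{"rotation":[0,0,0],"translation":[346,254,80],"grip":85},{"rotation":[0,0,0],"translation":[346,254,80],"grip":85}]' 40
python3 - <<'E'
from h import *
np.set_printoptions(precision=4,suppress=True)
p,d,K=shot('wrist','w1.png'); P=cloud(d,K)
for n,z in dict(red_cap=.156,crate=0).items():
    for m in spotter.mark_of('wrist',n)[:2]: print(n,m,atz(m['uv'],K,z))
x,y,z=P[...,0],P[...,1],P[...,2]
q=P[(abs(x-.481)<.035)&(abs(y+.279)<.035)&(z>.16)&(z<.2)]; print(len(q),q.mean(0),q.min(0),q.max(0),np.median(q[:,2]))
print(np.array(imaging.camera_info('wrist')['tool_from_camera']))
E
```

```text
time: 2.3
ee_pos: [0.4798, -0.2798, 0.3114]
tcp_rot: [180.0, 0.0, 14.1]
wrist_force: [0.3, -0.6, 0.3]
opening: 0.0852
grasp_force: 0.0
red_cap {'uv': [256.0, 169.6], 'confidence': 0.84} [ 0.4855 -0.2773  0.156 ]
crate {'uv': [228.6, 110.5], 'confidence': 0.56} [ 0.5286 -0.2216  0.    ]
827 [ 0.4855 -0.2781  0.1722] [ 0.4681 -0.2948  0.1609] [ 0.501  -0.2617  0.1745] 0.17254912043232962
[[ 0.0006 -0.9498 -0.313   0.0816]
 [ 1.      0.0009 -0.0008  0.0006]
 [ 0.001  -0.313   0.9498 -0.1444]
 [ 0.      0.      0.      1.    ]]
```

View pics/w1.png

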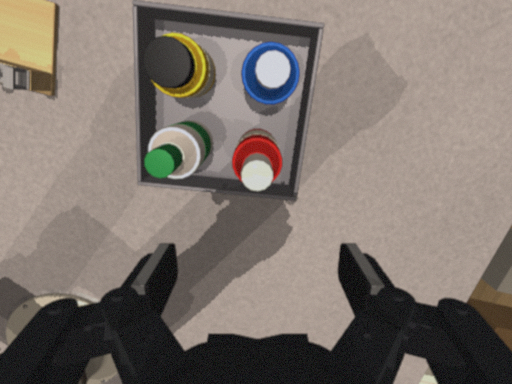

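The wrist view puts the red cap at (257,176). All three cameras agree on (0.483, -0.279), so I descend and grip.

```bash
python3 -m jog '[{"rotation":[0,0,0],"translation":[3,1,-40],"grip":85},{"rotation":[0,0,0],"translation":[3,1,-80],"grip":85},{"rotation":[0,0,0],"translation":[3,1,-110],"grip":85},{"rotation":[0,0,0],"translation":[3,1,-140],"grip":85},{"rotation":[0,0,0],"translation":[3,1,-160],"grip":85},{"rotation":[0,0,0],"translation":[3,1,-178],"grip":85},{"rotation":[0,0,0],"translation":[3,1,-178],"grip":85},{"rotation":[0,0,0],"translation":[3,1,-178],"grip":60},{"rotation":[0,0,0],"translation":[3,1,-178],"grip":40},{"rotation":[0,0,0],"translation":[3,1,-178],"grip":25},{"rotation":[0,0,0],"translation":[3,1,-178],"grip":20},{"rotation":[0,0,0],"translation":[3,1,-178],"grip":20},{"rotation":[0,0,0],"translation":[3,1,-178],"grip":20},{"rotation":[0,0,0],"translation":[3,1,-178],"grip":20},{"rotation":[0,0,0],"translation":[3,1,-178],"grip":20}]' 60
```

```text
time: 3.95
ee_pos: [0.4838, -0.2785, 0.1345]
tcp_rot: [179.9, -0.1, 14.1]
wrist_force: [-1.3, 1.1, 6.1]
opening: 0.0332
grasp_force: 59.5
```

```bash
python3 -m jog '[{"rotation":[0,0,0],"translation":[0,0,15],"grip":20},{"rotation":[0,0,0],"translation":[0,0,45],"grip":20},{"rotation":[0,0,0],"translation":[0,0,80],"grip":20},{"rotation":[0,0,0],"translation":[0,0,120],"grip":20},{"rotation":[0,0,0],"translation":[0,0,160],"grip":20},{"rotation":[0,0,0],"translation":[0,15,185],"grip":20},{"rotation":[0,0,0],"translation":[0,45,195],"grip":20},{"rotation":[0,0,0],"translation":[0,85,195],"grip":20},{"rotation":[0,0,0],"translation":[0,125,195],"grip":20},{"rotation":[0,0,0],"translation":[0,165,195],"grip":20},{"rotation":[0,0,0],"translation":[0,205,195],"grip":20},{"rotation":[0,0,0],"translation":[0,245,195],"grip":20},{"rotation":[0,0,0],"translation":[0,285,195],"grip":20},{"rotation":[0,0,0],"translation":[0,325,195],"grip":20},{"rotation":[0,0,0],"translation":[0,365,195],"grip":20},{"rotation":[0,0,0],"translation":[-5,400,195],"grip":20},{"rotation":[0,0,0],"translation":[-10,430,195],"grip":20},{"rotation":[0,0,0],"translation":[-10,445,195],"grip":20},{"rotation":[0,0,0],"translation":[-10,450,195],"grip":20},{"rotation":[0,0,0],"translation":[-10,450,195],"grip":20}]'
python3 -m jog '[{"rotation":[0,0,-7],"translation":[0,0,0],"grip":20},{"rotation":[0,0,-14],"translation":[0,0,0],"grip":20},{"rotation":[0,0,-14],"translation":[0,0,0],"grip":20}]'
python3 - <<'E'
from h import *
np.set_printoptions(precision=4,suppress=True)
p,d,K=shot('wrist','w2.png'); P=cloud(d,K); np.savez('w2.npz',p=p,P=P)
for n,z in dict(bay=.01,keeper=.06,bolt_knob=.109,stall=0).items():
    for m in spotter.mark_of('wrist',n)[:2]: print(n,m,atz(m['uv'],K,z))
E
```

```text
time: 5.95
ee_pos: [0.4812, 0.1453, 0.3282]
tcp_rot: [-178.9, 0.0, 16.2]
wrist_force: [1.0, -0.8, -5.1]
opening: 0.0327
grasp_force: 61.3
time: 6.25
ee_pos: [0.4893, 0.0753, 0.3284]
tcp_rot: [-176.3, 0.1, 6.7]
wrist_force: [0.4, 0.1, -4.7]
opening: 0.0329
grasp_force: 61.7
bay {'uv': [144.8, 81.4], 'confidence': 0.7} [0.5696 0.2841 0.01  ]
bay {'uv': [506.2, 112.1], 'confidence': 0.26} [ 0.5896 -0.2697  0.01  ]
keeper {'uv': [94.2, 120.7], 'confidence': 0.71} [0.5062 0.3387 0.06  ]
keeper {'uv': [256.9, 183.3], 'confidence': 0.6} [0.4428 0.0878 0.06  ]
bolt_knob {'uv': [238.9, 143.5], 'confidence': 0.97} [0.5085 0.1158 0.109 ]
stall {'uv': [191.3, 91.1], 'confidence': 0.94} [0.5636 0.2124 0.    ]
```

View pics/w2.png

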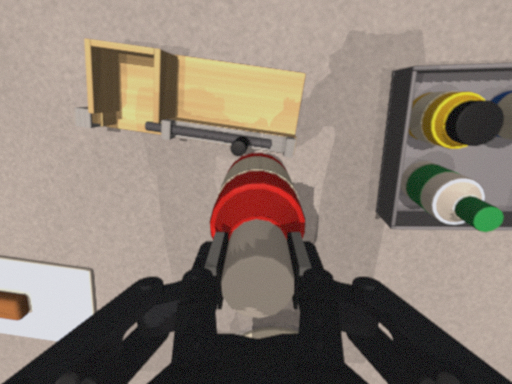

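```bash
python3 -c "
from h import *
print(readout.get_obs())"
```

```text
{'time': 6.5, 'q': array([  7.0102248 ,   0.95828942,  16.88519343, 106.04612556,
         3.70227531, 179.945458  ]), 'qd': array([ 0.82998104,  0.12886963,  0.03975062, -0.03559624,  0.08897932,
        0.01065626]), 'joint_efforts': array([-8.69861282e-01, -4.76078260e+01,  4.63736308e+01,  5.21191594e-02,
        2.61352742e-01,  1.63642711e-03]), 'ee_pos': array([0.489165  , 0.07869213, 0.32841548]), 'tcp_rot': array([-1.76297613e+02,  1.15699614e-01,  7.06465308e+00]), 'wrist_force': array([ 0.66122357, -0.54437668, -5.83569167]), 'torque': array([-0.10516654, -0.05198809, -0.03275877]), 'grasp_force': 61.762189865112305, 'opening': 0.032742895037457254}
```

The wrist joint hit its 180° limit, since q6 = q1 + 180 − yaw. I turn the yaw positive instead.

```bash
python3 -m jog '[{"rotation":[0,0,8],"translation":[0,0,0],"grip":20},{"rotation":[0,0,16],"translation":[0,0,0],"grip":20},{"rotation":[0,0,24],"translation":[0,0,0],"grip":20},{"rotation":[0,0,32],"translation":[0,0,0],"grip":20},{"rotation":[0,0,40],"translation":[0,0,0],"grip":20},{"rotation":[0,0,48],"translation":[0,0,0],"grip":20},{"rotation":[0,0,48],"translation":[0,0,0],"grip":20},{"rotation":[0,0,48],"translation":[0,0,0],"grip":20},{"rotation":[0,0,48],"translation":[0,0,0],"grip":20}]'
python3 - <<'E'
from h import *
np.set_printoptions(precision=4,suppress=True)
o=readout.get_obs();print(o['q'],o['ee_pos'],o['tcp_rot'])
p,d,K=shot('wrist','w3.png'); P=cloud(d,K)
for n,z in dict(bay=.01,keeper=.06,bolt_knob=.109,stall=0).items():
    for m in spotter.mark_of('wrist',n)[:2]: print(n,np.round(m['uv']),m['confidence'],atz(m['uv'],K,z))
E
```

```text
time: 7.4
ee_pos: [0.4891, 0.0789, 0.3284]
tcp_rot: [-176.3, 0.1, 54.9]
wrist_force: [-0.5, -0.4, -4.9]
opening: 0.0331
grasp_force: 61.7
[  7.7702   3.75    19.7505 108.7942   2.4259 132.8038] [0.4891 0.0789 0.3284] [-176.3026    0.1203   54.9112]
bay [265. 131.] 0.26 [0.4997 0.1058 0.01  ]
bolt_knob [263. 128.] 0.58 [0.5089 0.1184 0.109 ]
stall [262.  50.] 0.69 [0.5642 0.208  0.    ]
```

```bash
python3 -m jog '[{"rotation":[-2.1,-3,0],"translation":[3,15,0],"grip":20},{"rotation":[-2.1,-3,0],"translation":[8,45,0],"grip":20},{"rotation":[-2.1,-3,0],"translation":[14,80,0],"grip":20},{"rotation":[-2.1,-3,0],"translation":[18,105,0],"grip":20},{"rotation":[-2.1,-3,0],"translation":[20,120,0],"grip":20},{"rotation":[-2.1,-3,0],"translation":[20,120,0],"grip":20},{"rotation":[-2.1,-3,0],"translation":[20,120,0],"grip":20},{"rotation":[-2.1,-3,0],"translation":[20,120,0],"grip":20}]'
cat > m.py <<'E'
from h import *
import sys
np.set_printoptions(precision=4,suppress=True)
o=readout.get_obs();print(o['q'],o['ee_pos'],o['tcp_rot'])
for c in ['wrist','side','top']:
    p,d,K=shot(c,c+sys.argv[1]+'.png'); P=cloud(d,K); np.savez(c+sys.argv[1]+'.npz',p=p,P=P)
    for n,z in dict(bay=.01,keeper=.06,bolt_knob=.109,stall=0).items():
        for m in spotter.mark_of(c,n)[:1]: print(c,n,np.round(m['uv']),round(m['confidence'],2),atz(m['uv'],K,z))
    x,y,z=P[...,0],P[...,1],P[...,2]
    m=(x>.53)&(x<.66)&(y>.2)&(y<.36)&(abs(z-.08)<.004); q=P[m]
    print(c,m.sum(),len(q)>9 and cv2.minAreaRect((q[:,:2]*1000).astype(np.float32)))
E
python3 m.py 4
```

```text
time: 8.45
ee_pos: [0.5091, 0.1977, 0.3286]
tcp_rot: [-180.0, 0.1, 55.0]
wrist_force: [0.9, 0.1, -3.7]
opening: 0.0326
grasp_force: 61.9
[ 21.2454   8.204   24.7145 106.6354  -0.0502 146.256 ] [0.5091 0.1977 0.3286] [-179.9724    0.1317   54.9895]
wrist bay [198.  69.] 0.38 [0.5048 0.3479 0.01  ]
wrist keeper [197.  71.] 0.96 [0.5086 0.3377 0.06  ]
wrist bolt_knob [422. 312.] 0.27 [ 0.5839 -0.1524  0.109 ]
wrist stall [281. 124.] 0.96 [0.5644 0.2064 0.    ]
wrist 1400 ((571.2017211914062, 283.65826416015625), (99.96112060546875, 83.8959732055664), 89.1039047241211)
side bay [238. 167.] 0.59 [0.5572 0.2936 0.01  ]
side keeper [220. 156.] 0.75 [0.5001 0.3007 0.06  ]
side bolt_knob [230. 180.] 0.8 [0.4984 0.1037 0.109 ]
side stall [247. 184.] 0.78 [0.5697 0.209  0.    ]
side 129 ((568.7296752929688, 279.07696533203125), (107.53353881835938, 78.56229400634766), 88.38168334960938)
top bay [144. 170.] 0.75 [0.5649 0.2737 0.01  ]
top bolt_knob [196. 190.] 0.64 [0.5084 0.1147 0.109 ]
top stall [167. 170.] 0.55 [0.5639 0.2143 0.    ]
top 211 ((581.5595703125, 281.06597900390625), (100.20242309570312, 62.33132553100586), 88.26641082763672)
```

View pics/wrist4.png

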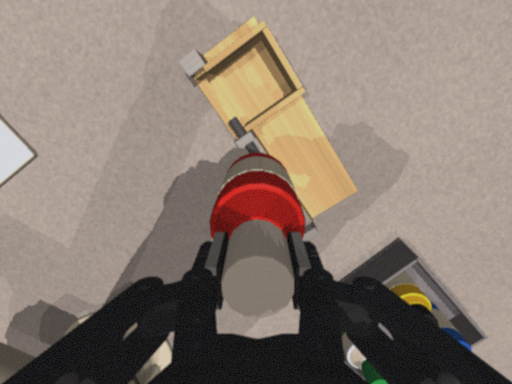

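```bash
python3 - <<'E'
from h import *
i=imaging.camera_info('side');im=cv2.imread('pics/side4.png')
T=np.array(i['extrinsics']);K=(192/np.tan(np.radians(i['vertical_fov'])/2),i['cx'],i['cy'],T)
for z in (.2,.305,.325,.365): u=proj([.509,.198,z],K); print(u); cv2.circle(im,tuple(int(a) for a in np.round(u)),1,(0,255,0),-1)
u0,v0=map(int,proj([.509,.198,.27],K)); c=im[max(0,v0-70):v0+70,max(0,u0-80):u0+80]
cv2.imwrite('pics/crop4.png',cv2.resize(c,None,fx=3.5,fy=3.5,interpolation=2))
P=np.load('side4.npz')['P']; p=np.load('side4.npz')['p'].astype(int)
m=(p[...,0]>90)&(p[...,1]<50)&(p[...,2]<60)&(abs(P[...,0]-.51)<.08)&(abs(P[...,1]-.2)<.08)&(P[...,2]>.19)
q=P[m]
for a in np.arange(.2,.31,.02):
    s=q[abs(q[:,2]-a)<.01]; print(a,len(s),len(s) and (s[:,0].min(),s[:,0].max(),s[:,1].min()))
E
```

```text
[226.10795796 134.1300212 ]
[223.91034603  99.32500099]
[223.45442049  92.10420945]
[222.50238674  77.02622702]
0.2 0 0
0.22 0 0
0.24 0 0
0.26 0 0
0.27999999999999997 0 0
0.29999999999999993 48 (np.float64(0.4778048664124245), np.float64(0.5363117139704696), np.float64(0.16453765582133306))
```

View pics/crop4.png

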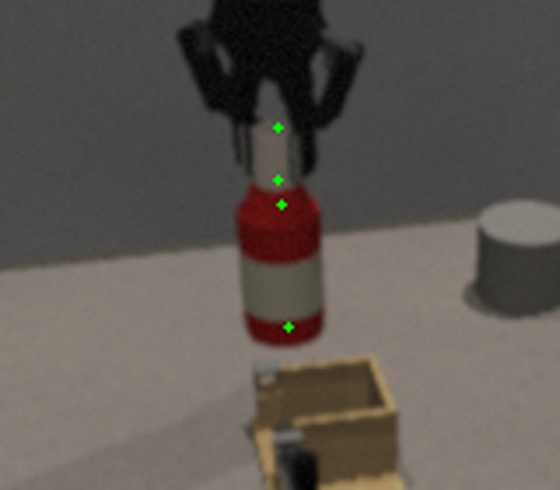

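The bottle hangs upright; its base is near crop (285,330), above the open bay. I move over the bay and lower it, slowing near the floor.

```bash
python3 -m jog '[{"rotation":[0,0,0],"translation":[8,13,0],"grip":20},{"rotation":[0,0,0],"translation":[26,40,0],"grip":20},{"rotation":[0,0,0],"translation":[44,67,0],"grip":20},{"rotation":[0,0,0],"translation":[54,82,0],"grip":20},{"rotation":[0,0,0],"translation":[56,85,0],"grip":20},{"rotation":[0,0,0],"translation":[56,85,0],"grip":20},{"rotation":[0,0,0],"translation":[56,85,-20],"grip":20},{"rotation":[0,0,0],"translation":[56,85,-50],"grip":20},{"rotation":[0,0,0],"translation":[56,85,-80],"grip":20},{"rotation":[0,0,0],"translation":[56,85,-100],"grip":20},{"rotation":[0,0,0],"translation":[56,85,-105],"grip":20},{"rotation":[0,0,0],"translation":[56,85,-105],"grip":20},{"rotation":[0,0,0],"translation":[56,85,-105],"grip":20}]'
python3 - <<'E'
from h import *
p,d,K=shot('wrist','w5.png'); p,d,K=shot('side','s5.png'); p2,d,K2=shot('top','t5.png')
a=cv2.imread('pics/w5.png')[:,60:460]; s=cv2.imread('pics/s5.png')[90:210,170:296]
cv2.imwrite('pics/c5.png',np.hstack([a,cv2.resize(s,(400,384),interpolation=2)]))
E
```

```text
time: 10.5
ee_pos: [0.5654, 0.2834, 0.2252]
tcp_rot: [180.0, 0.0, 55.0]
wrist_force: [0.2, -0.0, -3.5]
opening: 0.0324
grasp_force: 61.8
```

View pics/c5.png

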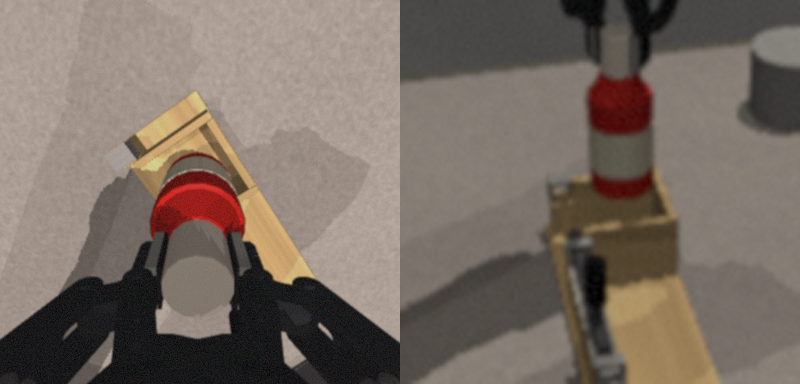

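The bottle hangs over the bay, with its base at about (622,190) in the side crop, just above the walls and centred. I lower it.

```bash
python3 -m jog '[{"rotation":[0,0,0],"translation":[0,0,-12],"grip":20},{"rotation":[0,0,0],"translation":[0,0,-27],"grip":20},{"rotation":[0,0,0],"translation":[0,0,-42],"grip":20},{"rotation":[0,0,0],"translation":[0,0,-57],"grip":20},{"rotation":[0,0,0],"translation":[0,0,-69],"grip":20},{"rotation":[0,0,0],"translation":[0,0,-77],"grip":20},{"rotation":[0,0,0],"translation":[0,0,-82],"grip":20},{"rotation":[0,0,0],"translation":[0,0,-84],"grip":20},{"rotation":[0,0,0],"translation":[0,0,-84],"grip":20},{"rotation":[0,0,0],"translation":[0,0,-84],"grip":20}]'
python3 -m jog '[{"rotation":[0,0,0],"translation":[0,0,-1],"grip":20},{"rotation":[0,0,0],"translation":[0,0,-2],"grip":20},{"rotation":[0,0,0],"translation":[0,0,-2],"grip":20}]'
```

```text
time: 11.65
ee_pos: [0.5654, 0.2837, 0.14]
tcp_rot: [-180.0, 0.1, 55.0]
wrist_force: [-0.4, 0.3, -3.5]
opening: 0.0332
grasp_force: 62.1
time: 11.95
ee_pos: [0.5654, 0.2838, 0.1386]
tcp_rot: [180.0, 0.0, 55.1]
wrist_force: [-1.8, -0.7, 4.5]
opening: 0.0329
grasp_force: 62.9
```

The base has touched down: the vertical force changed by 8 N. I open and withdraw straight up.

```bash
python3 -m jog '[{"rotation":[0,0,0],"translation":[0,0,0],"grip":38},{"rotation":[0,0,0],"translation":[0,0,0],"grip":45},{"rotation":[0,0,0],"translation":[0,0,0],"grip":60},{"rotation":[0,0,0],"translation":[0,0,0],"grip":75},{"rotation":[0,0,0],"translation":[0,0,0],"grip":85},{"rotation":[0,0,0],"translation":[0,0,0],"grip":85},{"rotation":[0,0,0],"translation":[0,0,15],"grip":85},{"rotation":[0,0,0],"translation":[0,0,40],"grip":85},{"rotation":[0,0,0],"translation":[0,0,75],"grip":85},{"rotation":[0,0,0],"translation":[0,0,110],"grip":85},{"rotation":[0,0,0],"translation":[0,0,140],"grip":85},{"rotation":[0,0,0],"translation":[-40,-30,150],"grip":60},{"rotation":[0,0,0],"translation":[-80,-70,150],"grip":60},{"rotation":[0,0,0],"translation":[-110,-110,150],"grip":60},{"rotation":[0,0,0],"translation":[-120,-145,150],"grip":60},{"rotation":[0,0,0],"translation":[-120,-160,150],"grip":60},{"rotation":[0,0,0],"translation":[-120,-160,150],"grip":60},{"rotation":[0,0,0],"translation":[-120,-160,150],"grip":60}]'
python3 m.py 6
python3 - <<'E'
import numpy as np,cv2
P=np.load('wrist6.npz')['P'];x,y,z=P[...,0],P[...,1],P[...,2]
q=P[(abs(x-.508)<.03)&(abs(y-.115)<.06)&(z>.1)&(z<.14)];print('knob',len(q),q.mean(0),q.min(0),q.max(0))
q=P[(abs(x-.565)<.04)&(abs(y-.283)<.04)&(z>.16)];print('cap',len(q),len(q) and (q.mean(0),q.min(0),q.max(0)))
a=cv2.imread('pics/wrist6.png')[:,60:460]; s=cv2.imread('pics/side6.png')[90:210,170:296]
cv2.imwrite('pics/c6.png',np.hstack([a,cv2.resize(s,(400,384),interpolation=2)]))
E
```

```text
time: 13.75
ee_pos: [0.4453, 0.1237, 0.2883]
tcp_rot: [180.0, 0.1, 55.0]
wrist_force: [-0.1, 0.5, 0.3]
opening: 0.0602
grasp_force: 0.0
[ 15.5433  -5.2659   6.2887 101.595   -0.0356 140.5457] [0.4453 0.1237 0.2883] [179.9982   0.0538  54.9976]
wrist bolt_knob [305. 142.] 0.61 [0.5095 0.1176 0.109 ]
wrist stall [292.  56.] 0.97 [0.5639 0.2059 0.    ]
wrist 647 ((557.4295043945312, 240.53228759765625), (40.692543029785156, 86.56083679199219), 55.6125602722168)
side bay [236. 168.] 0.65 [0.5477 0.2876 0.01  ]
side keeper [217. 154.] 0.87 [0.4915 0.3162 0.06  ]
side bolt_knob [230. 181.] 0.7 [0.4967 0.0994 0.109 ]
side stall [245. 188.] 0.66 [0.559 0.191 0.   ]
side 135 ((569.3339233398438, 279.0768127441406), (102.64522552490234, 77.56468963623047), 89.06591033935547)
top bay [143. 170.] 0.61 [0.5625 0.278  0.01  ]
top keeper [118. 188.] 0.83 [0.5127 0.3259 0.06  ]
top bolt_knob [198. 194.] 0.67 [0.501  0.1098 0.109 ]
top stall [168. 171.] 0.86 [0.5628 0.2115 0.    ]
top 320 ((571.2646484375, 280.711181640625), (81.00918579101562, 100.87173461914062), 0.33236604928970337)
knob 357 [0.50671873 0.11769167 0.12885668] [0.49727715 0.10608859 0.10004246] [0.51649597 0.12535387 0.13509759]
cap 0 0
```

View pics/c6.png

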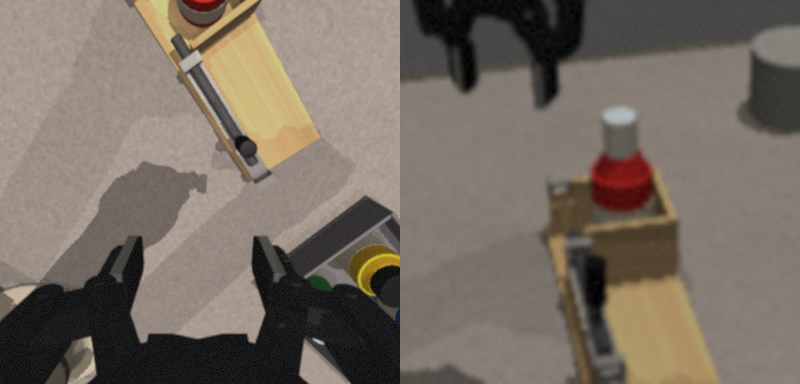

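The bottle stands upright and released in the bay, with its cap at (620,115) in the side crop. The knob is at (245,147) in the wrist crop, which is world (0.507, 0.117), leaving about 86 mm of travel. I turn so the fingers straddle it along x, descend and grip it.

```bash
python3 -m jog '[{"rotation":[0,0,8],"translation":[20,-7,0],"grip":60},{"rotation":[0,0,16],"translation":[40,-7,0],"grip":60},{"rotation":[0,0,24],"translation":[62,-7,-20],"grip":60},{"rotation":[0,0,32],"translation":[62,-7,-50],"grip":60},{"rotation":[0,0,35],"translation":[62,-7,-80],"grip":60},{"rotation":[0,0,35],"translation":[62,-7,-110],"grip":60},{"rotation":[0,0,35],"translation":[62,-7,-135],"grip":60},{"rotation":[0,0,35],"translation":[62,-7,-160],"grip":60},{"rotation":[0,0,35],"translation":[62,-7,-180],"grip":60},{"rotation":[0,0,35],"translation":[62,-7,-190],"grip":60},{"rotation":[0,0,35],"translation":[62,-7,-190],"grip":40},{"rotation":[0,0,35],"translation":[62,-7,-190],"grip":20},{"rotation":[0,0,35],"translation":[62,-7,-190],"grip":10},{"rotation":[0,0,35],"translation":[62,-7,-190],"grip":10},{"rotation":[0,0,35],"translation":[62,-7,-190],"grip":10},{"rotation":[0,0,35],"translation":[62,-7,-190],"grip":10}]' 40
```

```text
time: 16.1
ee_pos: [0.5055, 0.1167, 0.0988]
tcp_rot: [-179.8, 0.1, 90.1]
wrist_force: [-14.6, 0.3, 9.1]
opening: 0.0189
grasp_force: 39.8
```

The knob is gripped (19 mm opening). I ease the x preload and slide the bolt along +y.

```bash
python3 -m jog '[{"rotation":[0,0,0],"translation":[-2,0,0],"grip":10},{"rotation":[0,0,0],"translation":[-3,5,0],"grip":10},{"rotation":[0,0,0],"translation":[-3,12,0],"grip":10},{"rotation":[0,0,0],"translation":[-3,20,0],"grip":10},{"rotation":[0,0,0],"translation":[-3,20,0],"grip":10}]'
```

```text
time: 16.6
ee_pos: [0.5058, 0.1377, 0.0988]
tcp_rot: [179.8, 0.1, 90.1]
wrist_force: [5.3, 2.6, 4.0]
opening: 0.0191
grasp_force: 39.8
```

```bash
python3 -m jog '[{"rotation":[0,0,0],"translation":[0.5,8,0],"grip":10},{"rotation":[0,0,0],"translation":[1,18,0],"grip":10},{"rotation":[0,0,0],"translation":[1,28,0],"grip":10},{"rotation":[0,0,0],"translation":[1.5,38,0],"grip":10},{"rotation":[0,0,0],"translation":[1.5,46,0],"grip":10},{"rotation":[0,0,0],"translation":[2,52,0],"grip":10},{"rotation":[0,0,0],"translation":[2,56,0],"grip":10},{"rotation":[0,0,0],"translation":[2,56,0],"grip":10},{"rotation":[0,0,0],"translation":[2,56,0],"grip":10}]'
python3 -m jog '[{"rotation":[0,0,0],"translation":[0,2,0],"grip":10},{"rotation":[0,0,0],"translation":[0,4,0],"grip":10},{"rotation":[0,0,0],"translation":[0,4,0],"grip":10}]'
```

```text
time: 17.5
ee_pos: [0.5068, 0.1934, 0.0988]
tcp_rot: [179.9, 0.0, 90.1]
wrist_force: [-0.3, 2.4, 6.9]
opening: 0.0187
grasp_force: 40.1
time: 17.8
ee_pos: [0.5069, 0.1969, 0.0988]
tcp_rot: [179.9, 0.1, 90.0]
wrist_force: [0.9, -1.2, 7.3]
opening: 0.0194
grasp_force: 40.0
```

```bash
python3 -m jog '[{"rotation":[0,0,0],"translation":[0,2,0],"grip":10},{"rotation":[0,0,0],"translation":[0,4,0],"grip":10},{"rotation":[0,0,0],"translation":[0,4,0],"grip":10}]'
python3 -m jog '[{"rotation":[0,0,0],"translation":[0,1,0],"grip":10},{"rotation":[0,0,0],"translation":[0,2,0],"grip":10},{"rotation":[0,0,0],"translation":[0,2,0],"grip":10}]'
python3 -m jog '[{"rotation":[0,0,0],"translation":[0,1,0],"grip":10},{"rotation":[0,0,0],"translation":[0,2,0],"grip":10},{"rotation":[0,0,0],"translation":[0,2,0],"grip":10}]'
```

```text
time: 18.1
ee_pos: [0.5069, 0.2009, 0.0988]
tcp_rot: [179.9, 0.1, 90.0]
wrist_force: [1.4, -1.3, 7.7]
opening: 0.0188
grasp_force: 40.0
time: 18.4
ee_pos: [0.507, 0.2028, 0.0988]
tcp_rot: [179.9, 0.1, 90.0]
wrist_force: [0.1, -1.6, 6.1]
opening: 0.0191
grasp_force: 40.0
time: 18.7
ee_pos: [0.507, 0.2047, 0.0988]
tcp_rot: [179.9, 0.1, 90.0]
wrist_force: [1.9, -2.3, 6.5]
opening: 0.0191
grasp_force: 40.0
```

```bash
python3 -m jog '[{"rotation":[0,0,0],"translation":[0,1,0],"grip":10},{"rotation":[0,0,0],"translation":[0,2,0],"grip":10},{"rotation":[0,0,0],"translation":[0,2,0],"grip":10}]'
python3 -m jog '[{"rotation":[0,0,0],"translation":[0,1,0],"grip":10},{"rotation":[0,0,0],"translation":[0,2,0],"grip":10},{"rotation":[0,0,0],"translation":[0,2,0],"grip":10}]'
```

```text
time: 19.0
ee_pos: [0.507, 0.2062, 0.0988]
tcp_rot: [179.9, 0.2, 90.0]
wrist_force: [1.5, -3.8, 7.8]
opening: 0.0189
grasp_force: 40.0
time: 19.3
ee_pos: [0.507, 0.2062, 0.0987]
tcp_rot: [179.9, 0.4, 89.9]
wrist_force: [1.3, -16.1, 9.6]
opening: 0.0194
grasp_force: 40.3
```

That is the hard stop: y stays at 0.206 while the force rises to 16 N. I relax slightly, open and go up and away.

```bash
python3 -m jog '[{"rotation":[0,0,0],"translation":[0,-0.5,0],"grip":10},{"rotation":[0,0,0],"translation":[0,-0.5,0],"grip":25},{"rotation":[0,0,0],"translation":[0,-0.5,0],"grip":40},{"rotation":[0,0,0],"translation":[0,-0.5,0],"grip":50},{"rotation":[0,0,0],"translation":[0,-0.5,0],"grip":50},{"rotation":[0,0,0],"translation":[0,-0.5,15],"grip":50},{"rotation":[0,0,0],"translation":[0,-0.5,45],"grip":50},{"rotation":[0,0,0],"translation":[0,-0.5,85],"grip":50},{"rotation":[0,0,0],"translation":[-10,-10,130],"grip":50},{"rotation":[0,0,0],"translation":[-45,-35,170],"grip":50},{"rotation":[0,0,0],"translation":[-80,-60,190],"grip":50},{"rotation":[0,0,0],"translation":[-100,-80,200],"grip":50},{"rotation":[0,0,0],"translation":[-100,-80,200],"grip":50},{"rotation":[0,0,0],"translation":[-100,-80,200],"grip":50}]'
python3 - <<'E'
from h import *
np.set_printoptions(precision=4,suppress=True)
p,d,K=shot('wrist','w7.png'); P=cloud(d,K);x,y,z=P[...,0],P[...,1],P[...,2]
q=P[(abs(x-.508)<.03)&(abs(y-.2)<.04)&(z>.1)&(z<.14)];print('knob',len(q),len(q) and (q.min(0)+q.max(0))/2)
shot('side','s7.png');shot('top','t7.png')
t=cv2.imread('pics/t7.png')[120:250,90:400]
a=cv2.resize(cv2.imread('pics/w7.png'),(400,300)); s=cv2.imread('pics/s7.png')[100:370,160:350]
cv2.imwrite('pics/c7.png',np.vstack([np.hstack([a,cv2.resize(s,(400,300))]),cv2.resize(t,(800,300))]))
E
```

```text
time: 20.7
ee_pos: [0.4062, 0.1285, 0.2988]
tcp_rot: [179.9, 0.1, 90.0]
wrist_force: [0.1, 0.8, -0.4]
opening: 0.0501
grasp_force: 0.0
knob 427 [0.5079 0.205  0.1178]
```

View pics/c7.png

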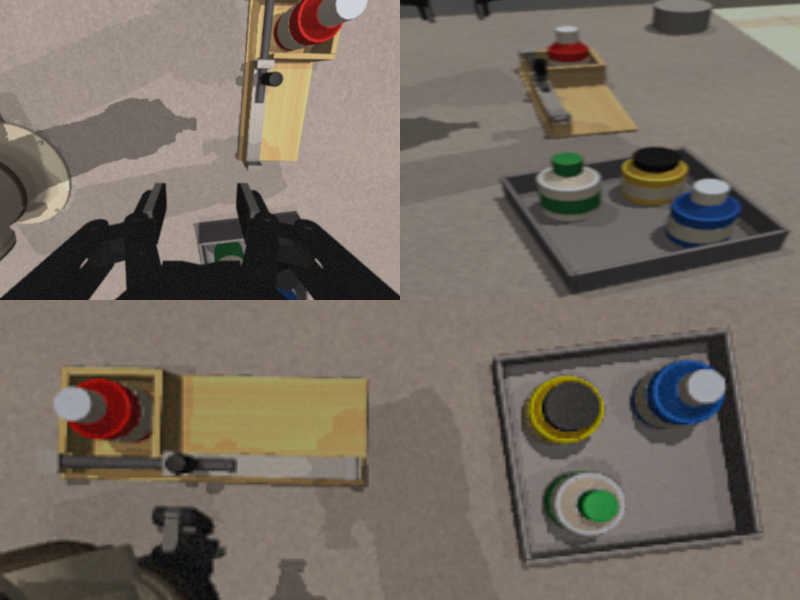

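The bolt runs across the mouth into the keeper at about (50,460) in the top crop, with the knob at (180,462). The red bottle stands behind it, and the other three products stand in the crate.

```bash
python3 -c "
from workcell import bot
print(bot.job_done())"
```

```text
the job is handed in; nothing more can be done
None
```

The red bottle was set down upright in the stall's bay, the bolt was then slid to its hard stop in the keeper, the other three products are still standing in the crate, and the job was handed in at about 21 s; the hand-in returned no verdict.

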